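# Release the latched pump key

### The job

One of the four identical white keys on the pump panel is still latched: it looks like the rest but hardly gives when tapped, while a free key sinks softly. Tap each key lightly in turn, from the robot's left to its right, without pushing a free key home; then press the latched one firmly all the way home so that its catch lets go, and let it come back up. Pick nothing up, and leave the loose things around the keys standing where they are.

Things in the scene. Friction and masses are not known exactly. Their poses are not given: they have to be found in the camera images.
- panel_mid (a point): Centre of the top deck of the key panel, a fixed grey box with a bright steel deck, 190 x 320 x 65 mm (x, y, z of the panel); the deck is 65 mm above the bench. The panel's y axis runs along the key row, towards the robot's left; its x axis points away from the robot. The row of keys lies 35 mm on the robot's side of this point; two round white valve bodies, 38 mm across and 24 mm high, are fixed 50 mm beyond it, 60 mm either side.
- key1_spot (a point): Point fixed to the panel at the centre of the top face of the key that stands first from the left as the robot sees the row (the panel's +y end), when that key is up. All four keys are alike: white square caps 28 x 28 mm, 60 mm apart centre to centre, standing 18 mm above the deck (83 mm above the bench), each in a dark bezel. This point does not move with the key. Axes as the panel's, z up.
- key2_spot (a point): Point fixed to the panel at the centre of the top face of the key that stands second from the left, when that key is up. All four keys are alike: white square caps 28 x 28 mm, 60 mm apart centre to centre, standing 18 mm above the deck (83 mm above the bench), each in a dark bezel. This point does not move with the key. Axes as the panel's, z up.
- key3_spot (a point): Point fixed to the panel at the centre of the top face of the key that stands third from the left, when that key is up. All four keys are alike: white square caps 28 x 28 mm, 60 mm apart centre to centre, standing 18 mm above the deck (83 mm above the bench), each in a dark bezel. This point does not move with the key. Axes as the panel's, z up.
- key4_spot (a point): Point fixed to the panel at the centre of the top face of the key that stands last, at the right end (the panel's -y end), when that key is up. All four keys are alike: white square caps 28 x 28 mm, 60 mm apart centre to centre, standing 18 mm above the deck (83 mm above the bench), each in a dark bezel. This point does not move with the key. Axes as the panel's, z up.
- key1 (a joint): How far key 1 (counted from the robot's left) is pushed down, in m: 0 up, 0.012 fully home. A spring brings it back. A free key starts to give at 1.5 N, needs about 3.5 N at 5 mm and 6.3 N fully home. The latched key stands as high as the others and gives only 2 mm (2.3 N), then meets its catch and is firm up to about 11 N; above that (about 16 N at the end) it goes down to home, pushes the catch off, comes back up by itself and from then on is as soft as the rest.
- key2 (a joint): How far key 2 (counted from the robot's left) is pushed down, in m: 0 up, 0.012 fully home. A spring brings it back. A free key starts to give at 1.5 N, needs about 3.5 N at 5 mm and 6.3 N fully home. The latched key stands as high as the others and gives only 2 mm (2.3 N), then meets its catch and is firm up to about 11 N; above that (about 16 N at the end) it goes down to home, pushes the catch off, comes back up by itself and from then on is as soft as the rest.
- key3 (a joint): How far key 3 (counted from the robot's left) is pushed down, in m: 0 up, 0.012 fully home. A spring brings it back. A free key starts to give at 1.5 N, needs about 3.5 N at 5 mm and 6.3 N fully home. The latched key stands as high as the others and gives only 2 mm (2.3 N), then meets its catch and is firm up to about 11 N; above that (about 16 N at the end) it goes down to home, pushes the catch off, comes back up by itself and from then on is as soft as the rest.
- key4 (a joint): How far key 4 (counted from the robot's left) is pushed down, in m: 0 up, 0.012 fully home. A spring brings it back. A free key starts to give at 1.5 N, needs about 3.5 N at 5 mm and 6.3 N fully home. The latched key stands as high as the others and gives only 2 mm (2.3 N), then meets its catch and is firm up to about 11 N; above that (about 16 N at the end) it goes down to home, pushes the catch off, comes back up by itself and from then on is as soft as the rest.
- catch (a joint): Travel of the one catch hidden inside the panel, under the latched key, in m: 0 while it holds a key, about 0.010 once that key has been pressed fully home (it then stays off; over 0.0075 counts as let go). It does not tell which key is latched.
- vial: Bystander, loose: amber vial with cap, 28 mm across, 45 mm high, on the panel's deck between the two valve bodies. Origin at the centre of its underside.
- gasket_ring: Bystander, loose: steel ring, 40 mm across, 10 mm high, on the deck beyond the leftmost key. Origin at the centre of its underside.
- stopper: Bystander, loose: black rubber stopper, 30 mm across, 28 mm high, on the deck beyond the rightmost key. Origin at the centre of its underside.
- waste_bottle: Bystander, loose: white wide-mouth plastic bottle, 84 mm across, 130 mm high, on the bench left of the panel. Origin at the centre of its underside.
- feed_bottle: Bystander, loose: glass bottle with green cap, 72 mm across, 150 mm high, on the bench right of the panel. Origin at the centre of its underside.
- beaker: Bystander, loose: small glass beaker, 66 mm across, 75 mm high, on the bench right of the panel. Origin at the centre of its underside.
- spanner: Bystander, loose: steel spanner 150 mm long lying on the bench left of the panel. Origin at the centre of its underside.
- bottle_cap: Bystander, loose: white screw cap, 52 mm across, 18 mm high, on the bench between robot and panel. Origin at the centre of its underside.

How it is judged:
On the way, in this order (a step that is already met when the one before it is completed fails the run):
1. key 1 from the left is tapped (gives at least 0.8 mm) (value of joint key1 above 0.0008 m), for 0.02 s.
2. key 2 from the left is tapped (gives at least 0.8 mm) (value of joint key2 above 0.0008 m), for 0.02 s.
3. key 3 from the left is tapped (gives at least 0.8 mm) (value of joint key3 above 0.0008 m), for 0.02 s.
4. key 4 from the left is tapped (gives at least 0.8 mm) (value of joint key4 above 0.0008 m), for 0.02 s.
5. the latched key is pressed home and its catch lets go (value of joint catch above 0.0075 m), for 0.05 s.
At the end, for the whole second after the job is handed in: The catch is off (its travel over 7.5 mm), all four keys are up again (within 1.5 mm), and every bystander is within 20 mm of where it stood (value of joint catch above 0.0075 m and value of joint each of key1, key2, key3, key4 below 0.0015 m and distance of each of vial, gasket_ring, stopper, waste_bottle, feed_bottle, beaker, spanner, bottle_cap from where it was at the start of the episode below 0.02 m); the robot touches nothing.
It fails at once if a free key is pushed down more than 9 mm (12 mm is home) while the catch still holds the latched key (value of joint any of key1, key2, key3, key4 above 0.009 m and value of joint catch below 0.005 m).
It fails at once if a bystander is lifted, knocked or pushed more than 20 mm (distance of any of vial, gasket_ring, stopper, waste_bottle, feed_bottle, beaker, spanner, bottle_cap from where it was at the start of the episode above 0.02 m).
It also fails if it takes over 51 s, if anything falls off the work surface, if the arm or the gripper's body presses on something with over 40 N, if the wrist force passes 120 N, or if a joint passes its speed limit or range.

### The arm

A 6-joint arm with a two-finger parallel gripper is mounted at the origin on the work surface. World frame = base frame: x ahead of the robot, y to its left, z up, the work surface at z = 0. Lengths are in m, angles in rad, forces in N, time in s.
With the tool pointing down it reaches from about 0.35 to 0.875 m from the base axis. Payload 4.2 kg.
Tool frame: the origin (TCP) lies on the mounting face of the last link; the fingertips stand 173 mm ahead of it and the grasp point (between the pads) lies 155 mm ahead of it; y points along the fingers, z is the direction in which the jaws open and shut, and the axes are right-handed (so a half turn about y gives the same grasp; the last joint's range is limited). The gripper opens to 85 mm and grips with 20 to 120 N. Pads are 22 mm wide; open, the fingers measure 114 mm over their backs; the gripper's body (76 mm by 85 mm) begins 54 mm behind the grasp point. The pads swing forward as they close: fully open they stand 13 mm farther back than shut.
Start: joints at [-0.845, 0.385, 0.008, 0, -1.194, -0.259], TCP at [0.281, -0.558, 0.405] pointing down, gripper open.
Joint ranges: [-3.14, 3.14], [-1.21, 2.06], [-1.07, 1.41], [-3.16, 2.05], [-2.99, -0.16], [-3.1, 3.1]. Speed limits (rad/s): [2.79, 2.79, 3.14, 3.14, 3.14, 3.14].

### API

Orientations are given as a unit quaternion [x, y, z, w].
In Python, from station import robot, capture gives the robot as it stands.
- The arm moves only by the tool play_rows, never from a script. Its argument "series" is a list of rows, each a list of 7 numbers: the finger opening in m, from 0 to 0.0854, then the shift along the world's x, y, z in m, then the turn, a rotation vector about the world's x, y, z in degrees. In form: [[grip, x, y, z, ax, ay, az], ...]. A call has 1 to 20 rows; each row is the pose to reach, as a shift and turn from the pose commanded when the call began; what a row does not reach only later rows make up. A row lasts 1/10 s, in which the tool goes at most 50 mm and 8.59 degrees, less where a joint would pass 70% of its speed; a pose out of reach is approached as far as the arm can. A call with a gripper value outside its range is refused whole. The fingers move at their own pace and stop on an object; the grip force is fixed at half the most. Time passes only in rows, so rows that repeat a pose let the fingers close. It gives the time, the measured TCP pose, the force and the opening at its end, in the units of the state.
- robot.get_obs(): the state, without advancing time (a new reading comes with each control period).
- capture(name): name is "side" or "top" or "wrist"; returns a dict with "color" (400x640x3 uint8, blue, green, red), "fovy" (degrees; the focal length in pixels is half the picture's height over the tangent of half this angle, whatever the lens; pixels are square), "cx", "cy" (the principal point, pixels), "distortion" ([k1, k2, p1, p2, k3] as OpenCV has them; the pictures are not rectified), "position" and "orientation" of the camera in the world; the wrist camera has in their place "tool_from_camera" (4x4, takes a point from camera to tool coordinates, whose origin is the TCP and whose axes are the tool frame's). Camera axes: x right, y up, looking along -z (the intrinsics and any distortion apply to the point x, -y, -z); pixel columns grow to the right and rows downward; lengths in m; the calibration is good to about 2 mm. A picture is of the moment at which its call begins: read the wrist's pose just before it. There is no depth.
- robot.close_job(): hands the job in, once; it reports no verdict.
The state is a dict: "t": time; "joints": joint angles; "joint_velocities": joint speeds; "tau": joint torques, N m; "ee_pos": TCP position; "tcp_rot": TCP orientation; "wrist_force": force on the tool from outside, world axes, zero at the start; "wrist_torque": the same for the moment, N m; "grip_width": finger opening in m.
Only numpy, scipy, OpenCV 4.12 (cv2) and the standard library are available. Lean on these libraries where they do the work, as an engineer would, in place of code of your own. Each camera call takes 0.05 s, during which the arm holds its last target.

## Working session

There is one attempt and no reset: what is moved stays moved. The work goes in short steps, Python scripts to look and compute and a tool call to move; the robot and the scene stay as the last step left them, time stands still between calls to the robot, and variables do not carry over. Pictures are saved under pics/ and viewed, and the job is handed in when it is done.

Besides the shell and the picture viewer there is one more tool, called after ">>>" as name(argument=value, ...) on one line, values as JSON. play_rows: Moves the arm, as the interface text tells. Its arguments: {"type":"object","properties":{"series":{"type":"array"}},"required":["series"]}

```bash
mkdir -p pics; ls; cat > h.py <<'E'
import numpy as np, cv2
from scipy.spatial.transform import Rotation as R
from station import robot, capture
def K(c):
    h=c["color"].shape[0]; f=h/2/np.tan(np.radians(c["fovy"])/2)
    return np.array([[f,0,c["cx"]],[0,f,c["cy"]],[0,0,1.]]), np.array(c["distortion"],float)
def pose(c,obs=None):
    if "position" in c:
        return R.from_quat(c["orientation"]).as_matrix() if len(np.shape(c["orientation"]))==1 else np.array(c["orientation"]), np.array(c["position"])
    T=np.array(c["tool_from_camera"]); Rt=R.from_quat(obs["tcp_rot"]).as_matrix()
    return Rt@T[:3,:3], Rt@T[:3,3]+np.array(obs["ee_pos"])
def ray(c,px,z,obs=None):
    k,d=K(c); p=cv2.undistortPoints(np.array(px,float).reshape(-1,1,2),k,d).reshape(-1,2)
    Rm,o=pose(c,obs); D=np.c_[p[:,0],-p[:,1],-np.ones(len(p))]@Rm.T
    return o+D*((z-o[2])/D[:,2])[:,None]
def proj(c,P,obs=None):
    Rm,o=pose(c,obs); q=(np.array(P,float).reshape(-1,3)-o)@Rm; q=q*[1,-1,-1]
    k,d=K(c); return cv2.projectPoints(q,np.zeros(3),np.zeros(3),k,d)[0].reshape(-1,2)
E
python3 - <<'E'
from h import *
o=robot.get_obs(); print(o)
for n in("top","side","wrist"):
    c=capture(n); cv2.imwrite(f"pics/{n}0.png",c["color"]); print(n,{k:v for k,v in c.items() if k!="color"})
E
```

```text
pics
{'t': 0.0, 'joints': array([-8.45425351e-01,  3.85556978e-01,  6.59347236e-03, -5.07583272e-04,
       -1.19399097e+00, -2.58593377e-01]), 'joint_velocities': array([-0.00042147, -0.00087242, -0.00038316,  0.0018576 , -0.00057994,
        0.00127826]), 'tau': array([ 1.13855181e-04, -3.92291343e+01,  1.88400078e+01,  4.18603733e+00,
       -4.59898612e-03, -1.11255679e-05]), 'ee_pos': array([ 0.28118737, -0.557934  ,  0.40360697]), 'tcp_rot': array([-0.68719945, -0.16325873,  0.16368556,  0.68870207]), 'wrist_force': array([-0.50832262, -0.12028222, -0.60977401]), 'wrist_torque': array([-0.01274555, -0.02346601,  0.02667866]), 'grip_width': 0.0856843873424635}
top {'fovy': 52.803496790037435, 'cx': 323.61146635596657, 'cy': 201.1482960241434, 'distortion': array([0.03460728, 0.        , 0.        , 0.        , 0.        ]), 'position': array([0.39982486, 0.04708247, 0.94112274]), 'orientation': array([ 0.06568394, -0.06551608, -0.69830817,  0.7097598 ])}
side {'fovy': 56.852352261421544, 'cx': 318.75574683302887, 'cy': 200.87583025343906, 'distortion': array([-0.07603226,  0.        ,  0.        ,  0.        ,  0.        ]), 'position': array([0.43474862, 0.73716693, 0.77536459]), 'orientation': array([-0.0347773 ,  0.38492376,  0.92028883, -0.06076766])}
wrist {'fovy': 67.32309154456921, 'cx': 321.2736740032341, 'cy': 200.7295118241949, 'distortion': array([0.00737466, 0.        , 0.        , 0.        , 0.        ]), 'tool_from_camera': array([[-9.66158968e-04, -9.61144339e-01, -2.76044609e-01,
        -6.85881636e-02],
       [ 4.60797652e-04,  2.76044280e-01, -9.61144809e-01,
         3.09204366e-02],
       [ 9.99999427e-01, -1.05581938e-03,  1.76190398e-04,
        -3.33444864e-04],
       [ 0.00000000e+00,  0.00000000e+00,  0.00000000e+00,
         1.00000000e+00]])}
```

View pics/top0.png

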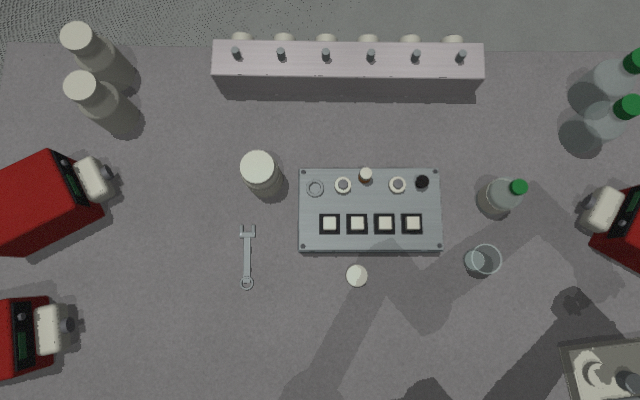

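View pics/side0.png

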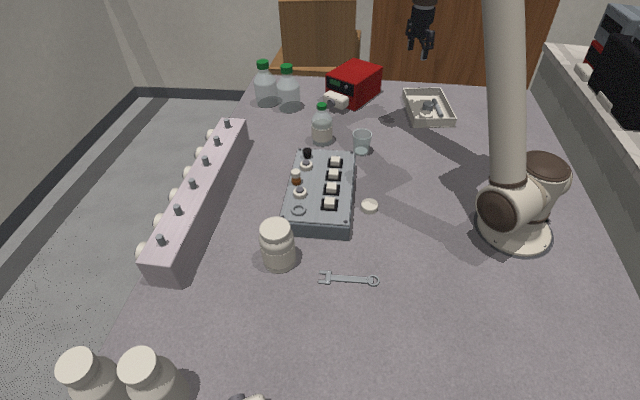

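The top view shows the four white key caps in a row at about (330,224), (357,224), (385,224) and (412,223), left to right. The vial is at (366,174), the ring at (315,188) and the stopper at (422,182). The side view agrees.

```bash
cat > m.py <<'E'
from h import *
def keys(c,obs=None,roi=None,zz=0.083,thr=170,amin=60,amax=3000):
    g=c["color"].min(2); m=(g>thr).astype(np.uint8)
    if roi is not None:
        mm=np.zeros_like(m); x0,y0,x1,y1=roi; mm[y0:y1,x0:x1]=1; m*=mm
    n,l,s,ce=cv2.connectedComponentsWithStats(m)
    return [(s[i,4],ce[i].round(1),s[i,2:4],ray(c,ce[i],zz,obs)[0].round(4)) for i in range(1,n) if amin<s[i,4]<amax]
E
python3 - <<'E'
from m import *
c=capture("top")
for k in keys(c,roi=(310,205,432,245)): print(*k)
s=capture("side")
for k in keys(s,roi=(315,150,350,215),amin=20,thr=150): print(*k)
b=cv2.resize(c["color"][140:300,220:540],None,fx=2.5,fy=2.5,interpolation=2); cv2.imwrite("pics/topz.png",b)
b=cv2.resize(s["color"][130:250,270:400],None,fx=4,fy=4,interpolation=2); cv2.imwrite("pics/sidez.png",b)
E
```

```text
120 [329.  222.2] [11 12] [0.5153 0.0362 0.083 ]
117 [356.9 222.2] [11 11] [ 0.5164 -0.0235  0.083 ]
118 [384.9 222.1] [11 11] [ 0.5176 -0.0836  0.083 ]
91 [412.2 221.7] [11 11] [ 0.5194 -0.1419  0.083 ]
1448 [331.2 181.4] [35 65] [ 0.52  -0.04   0.083]
63 [333.1 171. ] [11  7] [ 0.52   -0.0859  0.083 ]
```

View pics/topz.png

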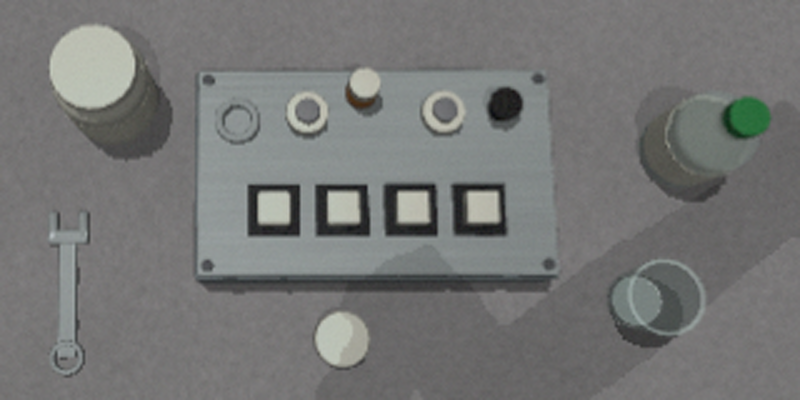

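View pics/sidez.png

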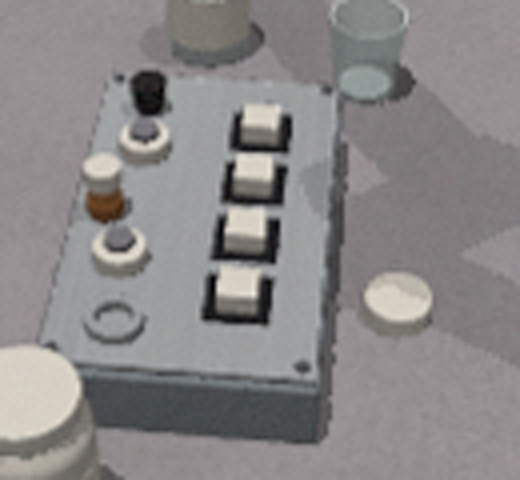

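```bash
python3 - <<'E'
from m import *
o=robot.get_obs(); M=R.from_quat(o["tcp_rot"]).as_matrix(); print(M.round(3),o["t"])
# deck frame yaw from key row
P=np.array([[.5153,.0362],[.5164,-.0235],[.5176,-.0836],[.5194,-.1419]])
d=P[0]-P[3]; print(np.degrees(np.arctan2(-d[0],d[1])), P.mean(0))
for yaw in(0,90,-90,180):
    # target: tool y down, tool z (jaws) along world yaw
    z=np.array([np.cos(np.radians(yaw)),np.sin(np.radians(yaw)),0]);y=np.array([0,0,-1]);x=np.cross(y,z)
    print(yaw,np.degrees((R.from_matrix(np.c_[x,y,z])*R.from_matrix(M).inv()).as_rotvec()).round(1))
c=capture("top")
print(ray(c,[[256,165]],.13).round(3),ray(c,[[520,187]],.15).round(3))
E
```

```text
[[ 0.893 -0.001 -0.45 ]
 [ 0.45   0.001  0.893]
 [-0.    -1.     0.001]] 0.25
1.3187603110075496 [ 0.517175 -0.0532  ]
0 [-1.000e-01  0.000e+00 -1.167e+02]
90 [ -0.1  -0.  -26.7]
-90 [ 0.000e+00 -1.000e-01  1.533e+02]
180 [-0.  -0.1 63.3]
[[0.627 0.19  0.13 ]] [[ 0.584 -0.343  0.15 ]]
```

>>> play_rows(series=[[0,0.05,0.12,0,0,0,-6],[0,0.11,0.26,0,0,0,-14],[0,0.22,0.5,-0.02,0,0,-25.4],[0,0.22,0.5,-0.02,0,0,-25.4],[0,0.22,0.5,-0.02,0,0,-25.4],[0,0.22,0.5,-0.02,0,0,-25.4],[0,0.22,0.5,-0.02,0,0,-25.4],[0,0.22,0.5,-0.02,0,0,-25.4],[0,0.22,0.5,-0.02,0,0,-25.4],[0,0.22,0.5,-0.02,0,0,-25.4],[0,0.22,0.5,-0.02,0,0,-25.4],[0,0.22,0.5,-0.02,0,0,-25.4],[0,0.22,0.5,-0.02,0,0,-25.4],[0,0.22,0.5,-0.02,0,0,-25.4],[0,0.22,0.5,-0.02,0,0,-25.4],[0,0.22,0.5,-0.02,0,0,-25.4]])

```text
t: 1.9
ee_pos: [0.5008, -0.0593, 0.3849]
tcp_rot: [-0.707, -0.008, 0.008, 0.707]
wrist_force: [0.0, 0.2, 0.4]
grip_width: 0.0
```

```bash
python3 - <<'E'
from m import *
o=robot.get_obs(); c=capture("wrist"); cv2.imwrite("pics/w1.png",c["color"]); print(o)
for k in keys(c,o,thr=165,amin=300,amax=3000): print(*k)
print(R.from_quat(o["tcp_rot"]).as_matrix().round(3))
E
```

```text
{'t': 1.9, 'joints': array([ 2.04609938e-01,  1.95927236e-01, -3.13001994e-01,  2.71122694e-05,
       -1.06169999e+00, -1.75396120e+00]), 'joint_velocities': array([ 0.00361197,  0.00163184,  0.00245832,  0.00012201, -0.00125429,
        0.00071075]), 'tau': array([ 1.26217604e-01, -2.81964129e+01,  1.77067995e+01,  3.93052429e+00,
        1.06622218e-03,  1.08414581e-03]), 'ee_pos': array([ 0.50083092, -0.05927801,  0.38487701]), 'tcp_rot': array([-0.70706291, -0.00764609,  0.00752692,  0.70706925]), 'wrist_force': array([0.02837053, 0.17034193, 0.40676148]), 'wrist_torque': array([-0.02363682,  0.01752895,  0.00705868]), 'grip_width': 1.3718867523206644e-05}
379 [ 42.  126.6] [64 74] [ 0.4485 -0.3035  0.083 ]
706 [232.  209.6] [30 26] [ 0.5208 -0.1431  0.083 ]
728 [295.  209.5] [29 27] [ 0.5194 -0.0834  0.083 ]
733 [358.1 209.8] [29 27] [ 0.5183 -0.0237  0.083 ]
679 [420.9 210.1] [29 26] [0.5172 0.0357 0.083 ]
[[ 1.     0.    -0.021]
 [ 0.021  0.     1.   ]
 [ 0.    -1.     0.   ]]
```

View pics/w1.png

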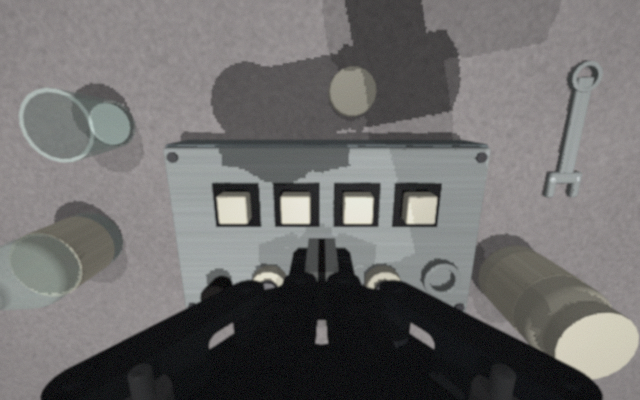

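The wrist view is upside down relative to the robot (key 1 is at the right, (421,210)). It agrees with the top view to within 2 mm, with the caps 60 mm apart. I'll move over key 1, about 6 mm above it.

>>> play_rows(series=[[0,0.016,0.048,0,0,0,0],[0,0.016,0.094,0,0,0,0],[0,0.016,0.094,-0.04,0,0,0],[0,0.016,0.094,-0.08,0,0,0],[0,0.016,0.094,-0.11,0,0,0],[0,0.016,0.094,-0.123,0,0,0],[0,0.016,0.094,-0.123,0,0,0],[0,0.016,0.094,-0.123,0,0,0],[0,0.016,0.094,-0.123,0,0,0],[0,0.016,0.094,-0.123,0,0,0]])

```text
t: 2.95
ee_pos: [0.5176, 0.0358, 0.263]
tcp_rot: [-0.707, -0.009, 0.007, 0.707]
wrist_force: [-1.2, -0.4, 0.5]
grip_width: -0.0002
```

```bash
python3 - <<'E'
from m import *
o=robot.get_obs(); print(o["t"],o["ee_pos"],o["wrist_force"])
s=capture("side"); cv2.imwrite("pics/s2.png",cv2.resize(s["color"][100:250,250:410],None,fx=4,fy=4,interpolation=2))
E
```

```text
2.95 [0.51761045 0.0358309  0.26296997] [-1.23355004 -0.35968215  0.54999952]
```

View pics/s2.png

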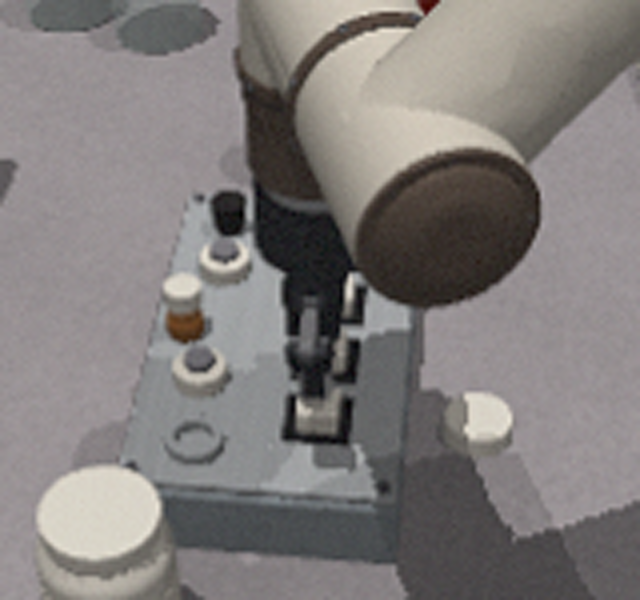

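The side view shows the closed tips just over key 1's cap, at about (318,400) in the crop. Now I'll ease down.

>>> play_rows(series=[[0,0,0,-0.003,0,0,0],[0,0,0,-0.005,0,0,0],[0,0,0,-0.007,0,0,0],[0,0,0,-0.007,0,0,0],[0,0,0,-0.007,0,0,0]])

```text
t: 3.5
ee_pos: [0.5173, 0.0359, 0.2548]
tcp_rot: [0.707, 0.008, -0.008, -0.707]
wrist_force: [-1.3, -0.1, 2.3]
grip_width: -0.0
```

>>> play_rows(series=[[0,0,0,-0.001,0,0,0],[0,0,0,-0.001,0,0,0],[0,0,0,-0.001,0,0,0]])

```text
t: 3.8
ee_pos: [0.5173, 0.0359, 0.2538]
tcp_rot: [-0.707, -0.008, 0.008, 0.707]
wrist_force: [-0.4, 1.0, 2.2]
grip_width: 0.0001
```

>>> play_rows(series=[[0,0,0,-0.001,0,0,0],[0,0,0,-0.001,0,0,0],[0,0,0,-0.001,0,0,0]])

```text
t: 4.1
ee_pos: [0.5173, 0.0359, 0.2527]
tcp_rot: [0.707, 0.008, -0.008, -0.707]
wrist_force: [-1.1, -0.1, 3.2]
grip_width: -0.0002
```

>>> play_rows(series=[[0,0,0,-0.001,0,0,0],[0,0,0,-0.001,0,0,0],[0,0,0,-0.001,0,0,0]])

```text
t: 4.4
ee_pos: [0.5173, 0.0359, 0.2517]
tcp_rot: [0.707, 0.008, -0.008, -0.707]
wrist_force: [-1.7, 0.3, 3.7]
grip_width: -0.0003
```

```bash
python3 - <<'E'
from m import *
for i in range(4):
    o=robot.get_obs(); print(o["t"],o["ee_pos"].round(4),o["wrist_force"].round(2)); capture("top")
E
```

```text
4.4 [0.5173 0.0359 0.2517] [-1.67  0.3   3.69]
4.45 [0.5173 0.0359 0.2517] [-1.42  1.79  3.  ]
4.5 [0.5173 0.0359 0.2517] [-0.72  0.49  2.99]
4.55 [0.5173 0.0359 0.2518] [-0.91 -0.82  2.81]
```

Key 1 followed every step down with only about 3 N, so it is free. Next, key 2.

>>> play_rows(series=[[0,0,0,0.016,0,0,0],[0,0,0,0.02,0,0,0],[0,0.001,-0.03,0.02,0,0,0],[0,0.001,-0.0595,0.02,0,0,0],[0,0.001,-0.0595,0.02,0,0,0],[0,0.001,-0.0595,0.01,0,0,0],[0,0.001,-0.0595,0.008,0,0,0],[0,0.001,-0.0595,0.008,0,0,0],[0,0.001,-0.0595,0.008,0,0,0]])

```text
t: 5.5
ee_pos: [0.5184, -0.023, 0.2594]
tcp_rot: [0.707, 0.009, -0.009, -0.707]
wrist_force: [0.2, 0.5, 0.1]
grip_width: 0.0002
```

>>> play_rows(series=[[0,0,0,-0.003,0,0,0],[0,0,0,-0.005,0,0,0],[0,0,0,-0.006,0,0,0],[0,0,0,-0.006,0,0,0],[0,0,0,-0.006,0,0,0]])

```text
t: 6.0
ee_pos: [0.5185, -0.0232, 0.2545]
tcp_rot: [-0.707, -0.009, 0.008, 0.707]
wrist_force: [-2.0, 2.8, 4.6]
grip_width: 0.0001
```

>>> play_rows(series=[[0,0,0,-0.001,0,0,0],[0,0,0,-0.001,0,0,0],[0,0,0,-0.001,0,0,0]])

```text
t: 6.3
ee_pos: [0.5185, -0.0232, 0.2539]
tcp_rot: [-0.707, -0.009, 0.008, 0.707]
wrist_force: [-2.1, 3.1, 8.8]
grip_width: -0.0001
```

Key 2 gives about 2 mm, then goes firm (8.8 N), so it is the latched one. I'll back off without breaking it and tap 3 and 4. Commanded z is now 0.253.

>>> play_rows(series=[[0,0,0,0.012,0,0,0],[0,0,0,0.018,0,0,0],[0,0.001,-0.03,0.018,0,0,0],[0,0.001,-0.06,0.018,0,0,0],[0,0.001,-0.06,0.018,0,0,0],[0,0.001,-0.06,0.009,0,0,0],[0,0.001,-0.06,0.007,0,0,0],[0,0.001,-0.06,0.007,0,0,0],[0,0.001,-0.06,0.007,0,0,0]])

```text
t: 7.2
ee_pos: [0.5194, -0.083, 0.2595]
tcp_rot: [0.707, 0.009, -0.009, -0.707]
wrist_force: [0.4, 0.6, -0.1]
grip_width: 0.0003
```

>>> play_rows(series=[[0,0,0,-0.003,0,0,0],[0,0,0,-0.005,0,0,0],[0,0,0,-0.006,0,0,0],[0,0,0,-0.006,0,0,0],[0,0,0,-0.006,0,0,0]])

```text
t: 7.7
ee_pos: [0.5195, -0.0835, 0.254]
tcp_rot: [-0.707, -0.009, 0.008, 0.707]
wrist_force: [-0.2, 2.4, 2.4]
grip_width: 0.0001
```

>>> play_rows(series=[[0,0,0,-0.001,0,0,0],[0,0,0,-0.001,0,0,0],[0,0,0,-0.001,0,0,0]])

```text
t: 8.0
ee_pos: [0.5195, -0.0836, 0.2529]
tcp_rot: [-0.707, -0.009, 0.008, 0.707]
wrist_force: [0.7, 2.0, 2.7]
grip_width: 0.0004
```

Key 3 is soft. On to key 4.

>>> play_rows(series=[[0,0,0,0.012,0,0,0],[0,0,0,0.018,0,0,0],[0,0.001,-0.03,0.018,0,0,0],[0,0.001,-0.0595,0.018,0,0,0],[0,0.001,-0.0595,0.018,0,0,0],[0,0.001,-0.0595,0.009,0,0,0],[0,0.001,-0.0595,0.007,0,0,0],[0,0.001,-0.0595,0.007,0,0,0],[0,0.001,-0.0595,0.007,0,0,0]])

```text
t: 8.9
ee_pos: [0.5204, -0.1425, 0.2596]
tcp_rot: [0.707, 0.009, -0.009, -0.707]
wrist_force: [0.2, -0.3, -0.1]
grip_width: 0.0
```

>>> play_rows(series=[[0,0,0,-0.003,0,0,0],[0,0,0,-0.005,0,0,0],[0,0,0,-0.006,0,0,0],[0,0,0,-0.006,0,0,0],[0,0,0,-0.006,0,0,0]])

```text
t: 9.4
ee_pos: [0.5205, -0.143, 0.254]
tcp_rot: [-0.707, -0.009, 0.008, 0.707]
wrist_force: [1.2, 0.7, 2.1]
grip_width: -0.0001
```

>>> play_rows(series=[[0,0,0,-0.001,0,0,0],[0,0,0,-0.001,0,0,0],[0,0,0,-0.001,0,0,0]])

```text
t: 9.7
ee_pos: [0.5205, -0.1431, 0.2529]
tcp_rot: [-0.707, -0.009, 0.008, 0.707]
wrist_force: [-0.1, 2.6, 2.8]
grip_width: 0.0001
```

Keys 3 and 4 are soft, so key 2 is confirmed as latched. I'll return to it and press in stages.

>>> play_rows(series=[[0,0,0,0.012,0,0,0],[0,0,0,0.022,0,0,0],[0,-0.001,0.04,0.022,0,0,0],[0,-0.002,0.08,0.022,0,0,0],[0,-0.002,0.12,0.022,0,0,0],[0,-0.002,0.12,0.022,0,0,0],[0,-0.002,0.12,0.01,0,0,0],[0,-0.002,0.12,0.007,0,0,0],[0,-0.002,0.12,0.007,0,0,0],[0,-0.002,0.12,0.007,0,0,0]])

```text
t: 10.7
ee_pos: [0.5183, -0.024, 0.2594]
tcp_rot: [0.707, 0.007, -0.008, -0.707]
wrist_force: [0.3, 0.4, -0.3]
grip_width: 0.0
```

>>> play_rows(series=[[0,0,0,-0.003,0,0,0],[0,0,0,-0.006,0,0,0],[0,0,0,-0.008,0,0,0],[0,0,0,-0.01,0,0,0],[0,0,0,-0.012,0,0,0],[0,0,0,-0.012,0,0,0]])

```text
t: 11.3
ee_pos: [0.5185, -0.0235, 0.2493]
tcp_rot: [0.707, 0.009, -0.008, -0.707]
wrist_force: [-3.4, -1.4, 10.0]
grip_width: -0.0001
```

>>> play_rows(series=[[0,0,0,-0.0015,0,0,0],[0,0,0,-0.003,0,0,0],[0,0,0,-0.003,0,0,0]])

```text
t: 11.6
ee_pos: [0.5185, -0.0235, 0.2466]
tcp_rot: [0.707, 0.009, -0.008, -0.707]
wrist_force: [-3.9, -2.3, 11.6]
grip_width: 0.0004
```

>>> play_rows(series=[[0,0,0,-0.0015,0,0,0],[0,0,0,-0.002,0,0,0],[0,0,0,-0.002,0,0,0],[0,0,0,-0.002,0,0,0]])

```text
t: 12.0
ee_pos: [0.5185, -0.0235, 0.2448]
tcp_rot: [0.707, 0.009, -0.008, -0.707]
wrist_force: [-3.4, -1.7, 13.9]
grip_width: -0.0002
```

>>> play_rows(series=[[0,0,0,-0.001,0,0,0],[0,0,0,-0.0015,0,0,0],[0,0,0,-0.0015,0,0,0],[0,0,0,-0.0015,0,0,0]])

```text
t: 12.4
ee_pos: [0.5185, -0.0235, 0.2443]
tcp_rot: [0.707, 0.009, -0.008, -0.707]
wrist_force: [-6.1, -0.3, 19.5]
grip_width: -0.0
```

The key is at its stop (force rising with no travel). One more millimetre and a hold, then lift.

>>> play_rows(series=[[0,0,0,-0.001,0,0,0],[0,0,0,-0.001,0,0,0],[0,0,0,-0.001,0,0,0]])

```text
t: 12.7
ee_pos: [0.5185, -0.0234, 0.2442]
tcp_rot: [0.708, 0.009, -0.008, -0.707]
wrist_force: [-8.2, -0.4, 25.8]
grip_width: 0.0001
```

>>> play_rows(series=[[0,0,0,0.005,0,0,0],[0,0,0,0.015,0,0,0],[0,0,0,0.02,0,0,0],[0,0,0,0.02,0,0,0],[0,0,0,0.02,0,0,0],[0,0,0,0.02,0,0,0]])

```text
t: 13.3
ee_pos: [0.518, -0.0231, 0.2595]
tcp_rot: [0.707, 0.008, -0.009, -0.707]
wrist_force: [-0.7, 0.2, -0.4]
grip_width: 0.0
```

Check: key 2 should now feel soft.

>>> play_rows(series=[[0,0,0,-0.004,0,0,0],[0,0,0,-0.006,0,0,0],[0,0,0,-0.0085,0,0,0],[0,0,0,-0.0085,0,0,0],[0,0,0,-0.0085,0,0,0]])

```text
t: 13.8
ee_pos: [0.5184, -0.0231, 0.2518]
tcp_rot: [-0.707, -0.008, 0.008, 0.707]
wrist_force: [-0.7, 0.7, 4.1]
grip_width: -0.0
```

>>> play_rows(series=[[0,0,0,0.01,0,0,0],[0,0,0,0.05,0,0,0],[0,0,0,0.1,0,0,0],[0,0,0,0.16,0,0,0],[0,-0.02,-0.05,0.16,0,0,0],[0,-0.05,-0.1,0.16,0,0,0],[0,-0.1,-0.2,0.16,0,0,0],[0,-0.15,-0.3,0.16,0,0,0],[0,-0.2,-0.4,0.16,0,0,0],[0,-0.2,-0.4,0.16,0,0,0],[0,-0.2,-0.4,0.16,0,0,0],[0,-0.2,-0.4,0.16,0,0,0],[0,-0.2,-0.4,0.16,0,0,0],[0,-0.2,-0.4,0.16,0,0,0],[0,-0.2,-0.4,0.16,0,0,0]])

```text
t: 15.3
ee_pos: [0.3172, -0.4238, 0.4115]
tcp_rot: [-0.707, -0.007, 0.007, 0.707]
wrist_force: [-0.3, -0.5, 0.3]
grip_width: -0.0003
```

```bash
python3 - <<'E'
from m import *
o=robot.get_obs(); print(o["t"],o["ee_pos"],o["wrist_force"])
c=capture("top");s=capture("side")
for k in keys(c,roi=(310,205,432,245)): print(*k)
cv2.imwrite("pics/t9.png",cv2.resize(c["color"][140:300,220:540],None,fx=2.5,fy=2.5,interpolation=2))
cv2.imwrite("pics/s9.png",cv2.resize(s["color"][130:250,270:400],None,fx=4,fy=4,interpolation=2))
E
```

```text
15.3 [ 0.31720204 -0.42379069  0.41146284] [-0.26046136 -0.49343641  0.29592414]
127 [329.  222.3] [12 12] [0.5151 0.0363 0.083 ]
118 [356.8 222.2] [11 12] [ 0.5163 -0.0234  0.083 ]
121 [385. 222.] [11 11] [ 0.5178 -0.0838  0.083 ]
109 [412.6 221.8] [11 11] [ 0.5192 -0.1428  0.083 ]
```

View pics/t9.png

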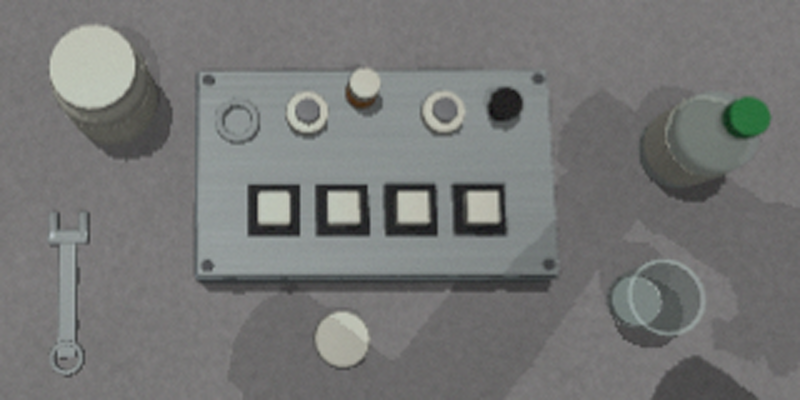

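View pics/s9.png

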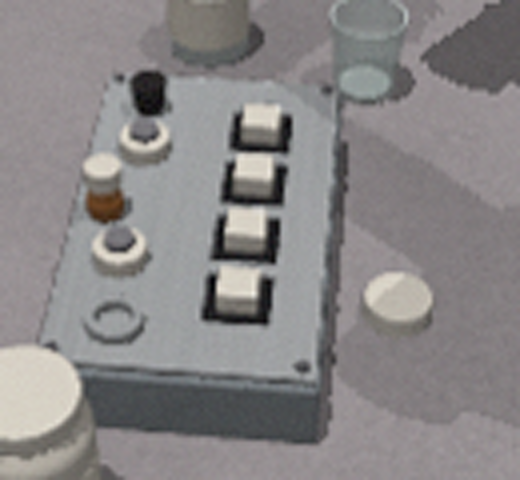

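Both views match the first pictures: all four keys are up and every bystander is in the same place. Key 2 now gives 4 mm at about 4 N, so its catch is off. I'll hand it in.

```bash
python3 -c "
from station import robot
print(robot.close_job())"
```

```text
the job is handed in; nothing more can be done
None
```

I tapped keys 1 to 4 from left to right, found that key 2 was the latched one, pressed it home until its catch let go, and handed the job in at about 15 s. No verdict was reported, and the catch cannot be read directly.

- **Taps:** Keys 1, 3 and 4 sank softly 3–4 mm at about 3 N. Key 2 gave about 2 mm and then went firm at 8.8 N.
- **Firm press:** Key 2 went down about 12 mm to its stop, with a peak wrist force of about 26 N. After that it gave 4 mm at about 4 N, like the free keys.
- **Final pictures:** Top and side views show all four caps up and every bystander I could see where it started. The arm was clear of everything.
- **Disagreements:** The top and wrist cameras differed by about 2 mm on the keys' x position, which did not matter for 28 mm caps. Side forces of 2–3 N showed up in some taps, and up to about 8 N in the firm press. No check failed.

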